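# Spring check of a projector tilt stand

## Robot

A 6-joint arm with a two-finger parallel gripper is mounted at the origin on the work surface. World frame = base frame: x ahead of the robot, y to its left, z up, the work surface at z = 0. Lengths are in m, angles in rad, forces in N, time in s.
With the tool pointing down it reaches from about 0.4 to 0.825 m from the base axis. Payload 7 kg.
Tool frame: the origin (TCP) lies at the very end of the fingers, on their centre line; the grasp point (between the pads) lies 19 mm behind it; z points along the fingers, y is the direction in which the jaws open and shut (so a half turn about z gives the same grasp; the last joint's range is limited). The gripper opens to 88 mm and grips with 3 to 60 N. Pads are 19 mm wide; open, the fingers measure 130 mm over their backs; the gripper's body (78 mm by 193 mm) begins 47 mm behind the grasp point.
Start: joints at [1.542, 0.359, 0.012, 0, -1.224, -0.288], TCP at [0.21, 0.641, 0.227] pointing down, gripper open.
Joint ranges: [-3.07, 3.07], [-1.43, 2.12], [-1.02, 1.25], [-3.03, 1.67], [-3.05, -0], [-3.03, 3.03]. Speed limits (rad/s): [2.39, 2.39, 3.01, 3.14, 3.14, 3.14].

## Interface

Orientations are given as [roll, pitch, yaw] about the fixed x, y, z axes, in that order (R = Rz(yaw) Ry(pitch) Rx(roll)).
In Python, from station import arm gives the robot as it stands.
- The arm moves only by the shell command python3 -m inch 'ROWS' [FORCE]. ROWS is text: rows parted by semicolons, each of 7 numbers parted by spaces: the closure, from 0 (fully open) to 1 (shut), then the shift along the tool's x, y, z each as a share of 300 mm, from -1 to 1, then the turn, a rotation vector about the tool's x, y, z each as a share of 60 degrees, from -1 to 1. In form: grip tx ty tz rx ry rz; .... A call has 1 to 12 rows; each row is the pose to reach, as a shift and turn from the pose commanded when the call began, along the tool's axes at that moment; what a row does not reach only later rows make up. A row lasts 1/10 s, in which the tool goes at most 50 mm and 8.59 degrees, less where a joint would pass 70% of its speed; a pose out of reach is approached as far as the arm can. A call with a number of a shift or a turn outside -1 to 1 is refused whole. A call with a gripper value outside its range is refused whole. The fingers move at their own pace and stop on an object; FORCE is the grip in N (left out, the last holds). Time passes only in rows, so rows that repeat a pose let the fingers close. It gives the time, the measured TCP pose, the force and the opening at its end, in the units of the state.
- arm.get_state(): the state, without advancing time (a new reading comes with each control period).
- arm.grab_frame(name): name is "side" or "top" or "wrist"; returns a dict with "img" (420x560x3 uint8, red, green, blue), "range_z" (420x560 float32, m along the optical axis (not along the pixel's ray), 0 where there is no reading), "fx", "fy", "cx", "cy" (pixels), "extrinsics" (4x4, takes a point from world to camera coordinates); the wrist camera has in their place "tool_from_camera" (4x4, takes a point from camera to tool coordinates, whose origin is the TCP and whose axes are the flange's). Camera axes: x right, y up, looking along -z (the intrinsics and any distortion apply to the point x, -y, -z); pixel columns grow to the right and rows downward; lengths in m; the calibration is good to about 2 mm. A picture is of the moment at which its call begins: read the wrist's pose just before it.
- arm.job_done(): hands the job in, once; it reports no verdict.
The state is a dict: "t": time; "q": joint angles; "qd": joint speeds; "joint_efforts": joint torques, N m; "eef_pos": TCP position; "ee_rot": TCP orientation; "force": force on the tool from outside, world axes, zero at the start; "moment": the same for the moment, N m; "width": finger opening in m.
Only numpy, scipy, OpenCV 4.12 (cv2) and the standard library are available. Lean on these libraries where they do the work, as an engineer would, in place of code of your own. Each camera call takes 0.05 s, during which the arm holds its last target.

## Task

Check the spring of the projector's tilt stand: with a fingertip, gently press down the rubber pad on the free corner of its tilt plate until the pointer lines up with the index tab set on the scale, not clearly past it, and keep it there for one second. Then let go, so that the plate springs all the way back, and move clear. Do not touch the projector, the pointer or the tab, do not shift or lift the stand, and leave everything else on the table alone.

Things in the scene. Friction and masses are not known exactly. Their poses are not given: they have to be found in the camera images.
- stand_base (a point): Tilt stand: loose dark steel base 200 (x) x 250 (y) x 14 mm, 2.6 kg; on it a sprung aluminium tilt plate with a small white projector, a pointer and a white scale board (at x = +85 mm, rim 186 mm high). Point: centre of the base underside; x along the hinge, from the pad end to the scale board, y left seen from the pad end, z up. The hinge axis runs along x at y = 0, 72 mm above the table.
- tilt_plate (a joint): Tilt, rad, of the aluminium plate (145 x 185 x 5 mm, from y = +70 to -115 mm of the stand) about the hinge. 0 at rest, held against its stop by a spring; it grows as the pad goes down, hard stop at 0.42. The pad needs about 2 N to start and about 6 to 7 N at 0.27 rad; let go, the plate returns to 0 by itself.
- pad: Black round rubber pad, 32 mm across and 6 mm high, on the bare front right corner of the tilt plate; the origin is the centre of its underside, its z axis is normal to the plate. At rest the pad lies at x = -60, y = -90 mm of the stand, with its top 83 mm above the table; it goes down about 0.9 mm per 0.01 rad of tilt.
- pad_top (a point): Centre of the pad's top face, where the fingertip presses.
- pointer: Dark steel needle, 4 mm wide at the tip, with a level finger 26 mm long on top that points away from the scale, fixed upright on the tilt plate just beyond the scale board; it swings with the plate. The origin is on the hinge axis, its z axis runs along the needle.
- pointer_tip (a point): Upper tip of the pointer, 125 mm from the hinge axis. It moves towards the stand's -y as the pad is pressed, about 1.25 mm per 0.01 rad.
- index: Index tab: a dark steel clip with a level finger on top, 6 mm wide, 40 mm long, that points back over the plate, sitting on the curved rim of the scale board, held there by friction; set differently each time, at a tilt of 0.14 to 0.27 rad. The origin is on the hinge axis, its z axis points to the tab, its y axis towards the unpressed side.
- index_tip (a point): Upper end of the index tab, 125 mm from the hinge axis; the pointer's tip coincides with this point when the two line up; seen from above, the two fingers then lie in one line.
- projector: White projector, 100 x 90 x 40 mm, fixed on the tilt plate; origin at the centre of its underside (x = +10, y = +12 mm of the stand, 77 mm above the table at rest). Not to be touched.
- speaker: Black round conference speaker, 136 mm across, 38 mm high, loose; origin at the centre of its underside. Bystander.
- eraser: Blue and grey whiteboard eraser, 112 x 47 x 26 mm, loose, lying to the right of the stand; origin under its centre. Bystander.
- remote: White remote control, 42 x 130 x 18 mm, loose, lying before the stand on the robot's side; origin under its centre. Bystander.
- mouse: Blue computer mouse, 100 x 58 x 36 mm, loose; origin under its centre. Bystander.
- stapler: Black stapler, 45 x 150 x 66 mm, loose; origin under its centre. Bystander.
- mug: White mug, 82 mm across, 95 mm high, loose; origin under its centre. Bystander.
- tape: Roll of brown tape, 100 mm across, 24 mm high, loose, lying flat; origin under its centre. Bystander.

How it is judged:
By the outcome, as a careful person would: the job done as asked, in the order asked, and still so for the second after the job is handed in, with the robot touching nothing.
It also fails if it takes over 35 s, if anything falls off the work surface, if the arm or the gripper's body presses on something with over 40 N, if the wrist force passes 120 N, or if a joint passes its speed limit or range.

## Working session

There is one attempt and no reset: what is moved stays moved. The work goes in short steps, Python scripts to look and compute and a shell command to move; the robot and the scene stay as the last step left them, time stands still between calls to the robot, and variables do not carry over. Pictures are saved under pics/ and viewed, and the job is handed in when it is done.

```bash
mkdir -p pics; ls
cat > h.py <<'E'
from station import arm
import numpy as np, cv2
def shot(cam,name):
    s=arm.get_state(); f=arm.grab_frame(cam)
    cv2.imwrite(f'pics/{name}.png',f['img'][:,:,::-1]); 
    np.savez(f'pics/{name}.npz',**{k:v for k,v in f.items()},pos=s['eef_pos'],rot=s['ee_rot'])
    return s,f
E
python3 - <<'E'
from h import *
for c in('side','top','wrist'):
    s,f=shot(c,c+'0'); print(c,f['fx'],f['cx'],f['cy'],f.get('extrinsics',f.get('tool_from_camera')),[k for k in f])
print(s)
E
```

```text
pics
side 469.0027676413282 282.2983892745331 206.93275592511048 [[ 0.78493899 -0.61897326 -0.02725575 -0.39178924]
 [ 0.32503635  0.37393942  0.8686315  -0.30227657]
 [-0.52746768 -0.69068184  0.49470844 -1.2598596 ]
 [ 0.          0.          0.          1.        ]] ['img', 'range_z', 'fx', 'fy', 'cx', 'cy', 'extrinsics']
top 461.1068604395937 277.2435393844601 210.52803226588486 [[-0.02009837 -0.99962384 -0.01866102  0.05809934]
 [ 0.99042588 -0.02245615  0.13620682 -0.5578985 ]
 [-0.13657463 -0.01574482  0.99050465 -1.41478978]
 [ 0.          0.          0.          1.        ]] ['img', 'range_z', 'fx', 'fy', 'cx', 'cy', 'extrinsics']
wrist 356.17559104906337 276.3720364825894 214.51468409602734 [[-1.15804486e-04  9.65204459e-01  2.61496347e-01  6.99263182e-02]
 [ 9.99999718e-01  3.05726766e-04 -6.85609518e-04 -7.16252406e-04]
 [-7.41699796e-04  2.61496194e-01 -9.65204222e-01 -1.58535798e-01]
 [ 0.00000000e+00  0.00000000e+00  0.00000000e+00  1.00000000e+00]] ['img', 'range_z', 'fx', 'fy', 'cx', 'cy', 'tool_from_camera']
{'t': 0.1, 'q': array([ 1.54210908e+00,  3.59362102e-01,  1.11673413e-02, -2.70765736e-04,
       -1.22407918e+00, -2.88093157e-01]), 'qd': array([ 0.0009981 , -0.00101183,  0.00119601, -0.00140502, -0.00225817,
       -0.00021831]), 'joint_efforts': array([-1.43885976e-03, -5.84162807e+01,  2.93747270e+01,  7.01555640e+00,
        1.01020015e-02, -5.58214424e-05]), 'eef_pos': array([0.21017641, 0.6410073 , 0.22570022]), 'ee_rot': array([ 3.14010361e+00, -1.75802644e-04, -3.16872468e-01]), 'force': array([-0.18699005,  0.56771515, -1.31281128]), 'moment': array([-0.00142596,  0.02361756, -0.03251026]), 'width': 0.08795511146900552}
```

View pics/top0.png

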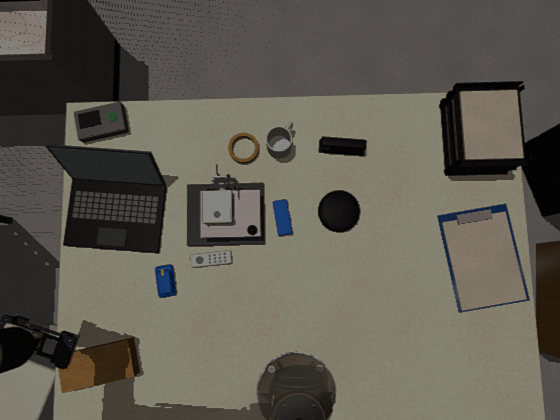

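View pics/side0.png

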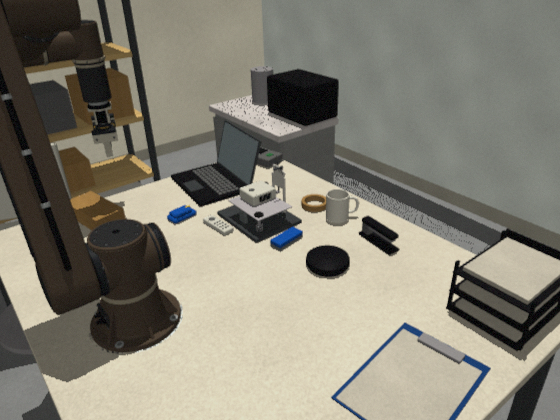

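View pics/wrist0.png

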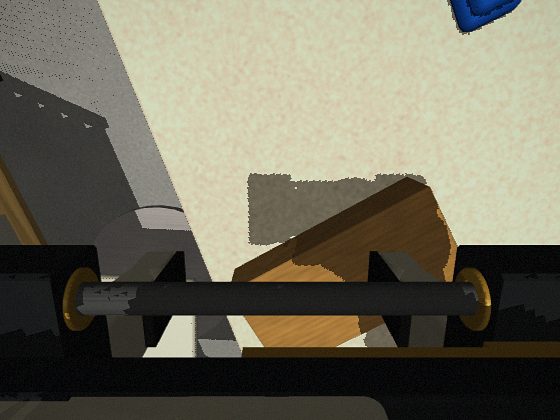

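```bash
cat >> h.py <<'E'
def load(n):
    d=dict(np.load(f'pics/{n}.npz')); return d
from scipy.spatial.transform import Rotation as R
def w_from_c(d):
    if 'extrinsics' in d: return np.linalg.inv(d['extrinsics'])
    T=np.eye(4);T[:3,:3]=R.from_euler('xyz',d['rot']).as_matrix();T[:3,3]=d['pos']
    return T@d['tool_from_camera']
def px(d,u,v,z=None):
    if z is None:
        u0,v0=int(round(u)),int(round(v)); z=np.median(d['range_z'][v0-1:v0+2,u0-1:u0+2])
    return (w_from_c(d)@np.array([(u-d['cx'])/d['fx']*z,-(v-d['cy'])/d['fy']*z,-z,1]))[:3]
def pln(d,u,v,h):  # intersect with z=h
    T=w_from_c(d);r=T[:3,:3]@np.array([(u-d['cx'])/d['fx'],-(v-d['cy'])/d['fy'],-1]);o=T[:3,3]
    return o+r*(h-o[2])/r[2]
def proj(d,p):
    c=np.linalg.inv(w_from_c(d))@np.append(p,1); return d['cx']+d['fx']*c[0]/-c[2], d['cy']+d['fy']*c[1]/c[2]
def crop(n,u0,v0,u1,v1,s,out):
    i=cv2.imread(f'pics/{n}.png')[v0:v1,u0:u1]; cv2.imwrite(f'pics/{out}.png',cv2.resize(i,None,fx=s,fy=s,interpolation=cv2.INTER_CUBIC))
E
python3 - <<'E'
from h import *
np.set_printoptions(precision=4,suppress=True)
d=load('top0')
print('tcp proj',proj(d,[0.21,.641,.226]))
for p in [(252,230),(216,208),(283,215),(211,259),(338,211),(280,142),(166,280),(195,243),(262,242)]: print(p,px(d,*p))
crop('top0',170,150,310,280,5.5,'top0c')
crop('side0',190,140,330,260,5.5,'side0c')
E
```

```text
tcp proj (np.float64(55.5982616830905), np.float64(335.58909232131015))
(252, 230) [0.4946 0.1232 0.0861]
(216, 208) [0.5601 0.228  0.1167]
(283, 215) [0.5459 0.0284 0.0269]
(211, 259) [0.4119 0.2586 0.0203]
(338, 211) [ 0.5531 -0.1448  0.0391]
(280, 142) [0.7909 0.033  0.006 ]
(166, 280) [0.3493 0.3964 0.0355]
(195, 243) [0.4638 0.3102 0.0162]
(262, 242) [0.4623 0.0968 0.0177]
```

View pics/top0c.png

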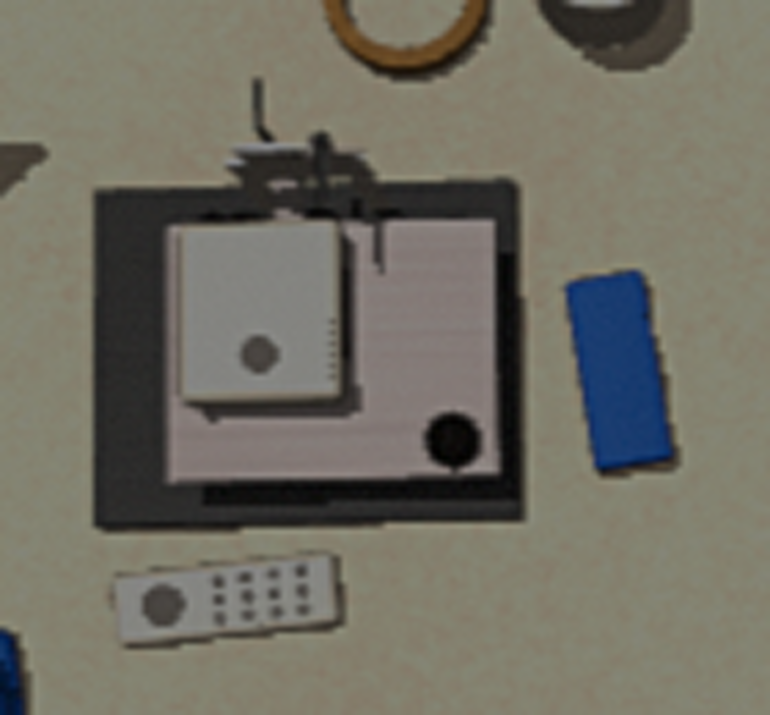

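View pics/side0c.png

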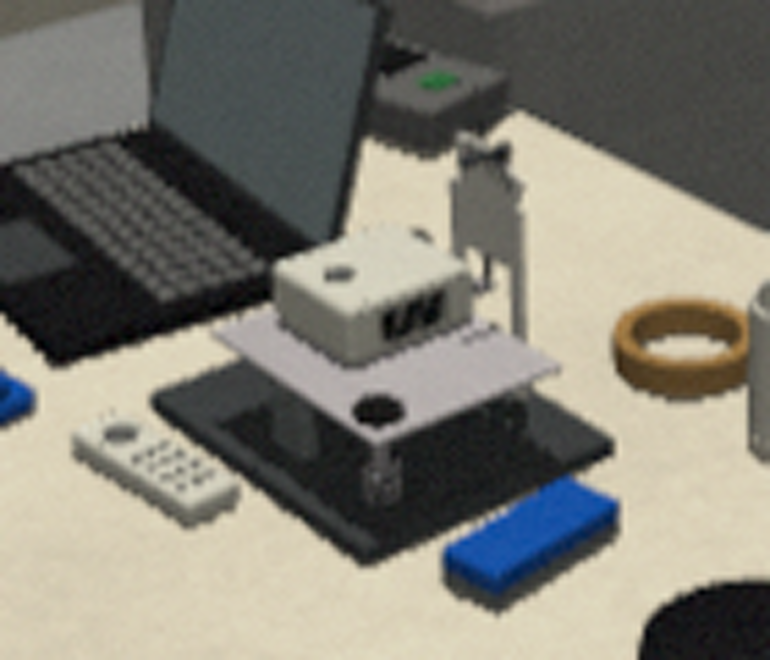

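Run:
```python
from h import *
np.set_printoptions(precision=4,suppress=True)
d=load('top0')
c=[(95,190),(518,180),(523,520),(95,527)]
P=np.array([pln(d,170+a/5.5-.5,150+b/5.5-.5,0.014) for a,b in c]);print(P)
print(P.mean(0), np.linalg.norm(np.diff(P,axis=0),axis=1))
print('yaw',[np.arctan2(*(P[i]-P[j])[[1,0]]) for i,j in((0,3),(1,2))], [np.arctan2(-(P[i]-P[j])[0],(P[i]-P[j])[1]) for i,j in((0,1),(3,2))])
print('pad',pln(d,170+453/5.5-.5,150+440/5.5-.5,.083))
print('ptr',pln(d,170+258/5.5,150+80/5.5,.197),pln(d,170+262/5.5,150+130/5.5,.197))
print('idx',pln(d,170+320/5.5,150+137/5.5,.197))
```

```text
[[0.6558 0.3383 0.014 ]
 [0.6558 0.0886 0.014 ]
 [0.4559 0.0889 0.014 ]
 [0.4571 0.3369 0.014 ]]
[0.5562 0.2132 0.014 ] [0.2497 0.1999 0.248 ]
yaw [np.float64(0.006721255880507547), np.float64(-0.001640530998628282)] [np.float64(0.0002018741346488837), np.float64(-0.004966624050594988)]
pad [0.4964 0.1238 0.083 ]
ptr [0.6734 0.213  0.197 ] [0.6469 0.211  0.197 ]
idx [0.6425 0.181  0.197 ]
```

```bash
cat >> h.py <<'E'
def rel(p,rpy=None):
    s=arm.get_state();M=R.from_euler('xyz',s['ee_rot'])
    t=M.inv().apply(np.array(p)-s['eef_pos'])/.3
    r=(M.inv()*R.from_euler('xyz',rpy)).as_rotvec()/np.radians(60) if rpy is not None else np.zeros(3)
    print(np.round(t,4),np.round(r,4))
E
python3 - <<'E'
from h import *
rel([.4,.42,.36],[np.pi,0,0]); rel([.58,.2,.33],[np.pi,0,0])
E
```

```text
[ 0.8309  0.5036 -0.4464] [ 1.200e-03  1.000e-04 -3.026e-01]
[ 1.6295  1.0134 -0.3457] [ 1.200e-03  1.000e-04 -3.026e-01]
```

```bash
python3 -m inch '1 0.2 0.12 -0.447 0 0 -0.303;1 0.831 0.504 -0.447 0 0 -0.303;1 0.831 0.504 -0.447 0 0 -0.303;1 0.831 0.504 -0.447 0 0 -0.303;1 0.831 0.504 -0.447 0 0 -0.303;1 0.831 0.504 -0.447 0 0 -0.303;1 0.831 0.504 -0.447 0 0 -0.303;1 0.831 0.504 -0.447 0 0 -0.303' 20
python3 - <<'E'
from h import *
rel([.58,.2,.33],[np.pi,0,0]); print(arm.get_state())
E
```

```text
t: 0.95
eef_pos: [0.4025, 0.4176, 0.3629]
ee_rot: [-3.139, -0.002, -0.003]
force: [0.8, 0.1, -0.5]
width: 0.0296
[0.5936 0.7238 0.1094] [-0.0022 -0.002  -0.0028]
{'t': 0.95, 'q': array([ 1.14149504e+00,  1.42680949e-01,  2.70713079e-02,  9.35629277e-04,
       -1.45218255e+00,  4.26255515e-01]), 'qd': array([ 0.0492648 ,  0.02470181, -0.0202236 , -0.02250186,  0.02975397,
       -0.04904482]), 'joint_efforts': array([ -1.27559099, -42.71203995,  30.82808733,   7.46399581,
        -0.28788275,   0.61545219]), 'eef_pos': array([0.40248202, 0.41757211, 0.36294855]), 'ee_rot': array([-3.13924164e+00, -2.08830470e-03, -2.93890367e-03]), 'force': array([ 0.79488291,  0.05746583, -0.45538544]), 'moment': array([ 0.03963998, -0.02014196, -0.01207055]), 'width': 0.029628729647284108}
```

```bash
python3 -m inch '1 0.6 0.72 0.11 0 0 0;1 0.6 0.72 0.11 0 0 0;1 0.6 0.72 0.11 0 0 0;1 0.6 0.72 0.11 0 0 0;1 0.6 0.72 0.11 0 0 0;1 0.6 0.72 0.11 0 0 0;1 0.6 0.72 0.11 0 0 0;1 0.6 0.72 0.11 0 0 0;1 0.6 0.72 0.11 0 0 0'
python3 - <<'E'
from h import *
shot('wrist','w1'); shot('top','t1');print(arm.get_state()['eef_pos'])
E
```

```text
t: 1.85
eef_pos: [0.5798, 0.2048, 0.3275]
ee_rot: [-3.142, 0.0, 0.001]
force: [-0.4, 0.7, -0.4]
width: 0.0005
[0.57967972 0.2051843  0.32790076]
```

View pics/w1.png

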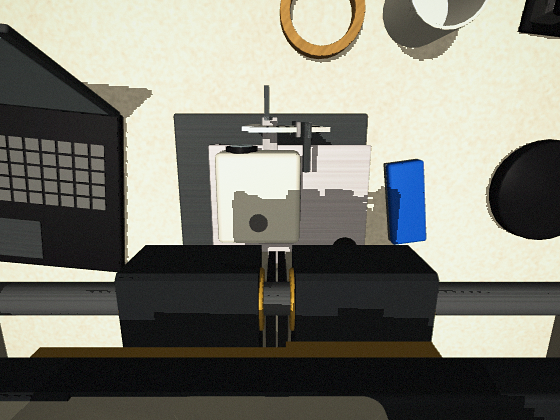

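View pics/t1.png

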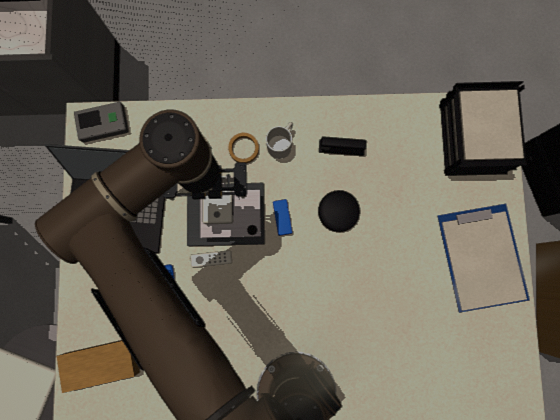

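Run:
```python
from h import *
crop('w1',220,70,360,170,5.5,'w1c')
d=load('w1');np.set_printoptions(precision=4,suppress=True)
for y in(86,95,105): 
    print(y,[(u,px(d,u,y,d['range_z'][y,u]).round(4).tolist()) for u in range(263,271)])
for y in(128,140,150,160): print(y,[(u,px(d,u,y,d['range_z'][y,u]).round(4).tolist()) for u in range(300,313,2)])
```

```text
86 [(263, [0.6895, 0.2226, -0.0]), (264, [0.6735, 0.215, 0.1966]), (265, [0.6734, 0.2142, 0.1984]), (266, [0.6735, 0.2135, 0.1972]), (267, [0.6734, 0.2127, 0.1984]), (268, [0.6735, 0.2119, 0.197]), (269, [0.6895, 0.2149, 0.0003]), (270, [0.6895, 0.2136, 0.0009])]
95 [(263, [0.6784, 0.2226, 0.0014]), (264, [0.667, 0.215, 0.1969]), (265, [0.6669, 0.2143, 0.1977]), (266, [0.667, 0.2135, 0.1969]), (267, [0.667, 0.2127, 0.1974]), (268, [0.6669, 0.2119, 0.1977]), (269, [0.6784, 0.2149, 0.0013]), (270, [0.6785, 0.2136, 0.0008])]
105 [(263, [0.6661, 0.2227, 0.0022]), (264, [0.6596, 0.2151, 0.198]), (265, [0.6596, 0.2143, 0.1964]), (266, [0.6596, 0.2135, 0.1982]), (267, [0.6596, 0.2128, 0.1974]), (268, [0.6596, 0.212, 0.1967]), (269, [0.6661, 0.215, 0.0001]), (270, [0.6661, 0.2137, 0.0002])]
128 [(300, [0.6419, 0.1859, 0.1826]), (302, [0.642, 0.1846, 0.1874]), (304, [0.6421, 0.1832, 0.1911]), (306, [0.6422, 0.1818, 0.1931]), (308, [0.6421, 0.1801, 0.1918]), (310, [0.6421, 0.1784, 0.1914]), (312, [0.6418, 0.1757, 0.1803])]
140 [(300, [0.6222, 0.1746, 0.0145]), (302, [0.6223, 0.1721, 0.0146]), (304, [0.6328, 0.1832, 0.193]), (306, [0.6327, 0.1815, 0.1918]), (308, [0.6328, 0.18, 0.1931]), (310, [0.6328, 0.1783, 0.1929]), (312, [0.6222, 0.1589, 0.0132])]
150 [(300, [0.6147, 0.1785, 0.0758]), (302, [0.6149, 0.1764, 0.078]), (304, [0.6248, 0.183, 0.1927]), (306, [0.6249, 0.1815, 0.1944]), (308, [0.6248, 0.1797, 0.1927]), (310, [0.6248, 0.1781, 0.1929]), (312, [0.615, 0.1651, 0.0786])]
160 [(300, [0.6078, 0.1809, 0.1143]), (302, [0.6037, 0.1762, 0.0786]), (304, [0.6169, 0.183, 0.1946]), (306, [0.6168, 0.1813, 0.194]), (308, [0.6168, 0.1796, 0.1933]), (310, [0.6166, 0.1778, 0.1917]), (312, [0.6037, 0.1648, 0.0781])]
```

View pics/w1c.png

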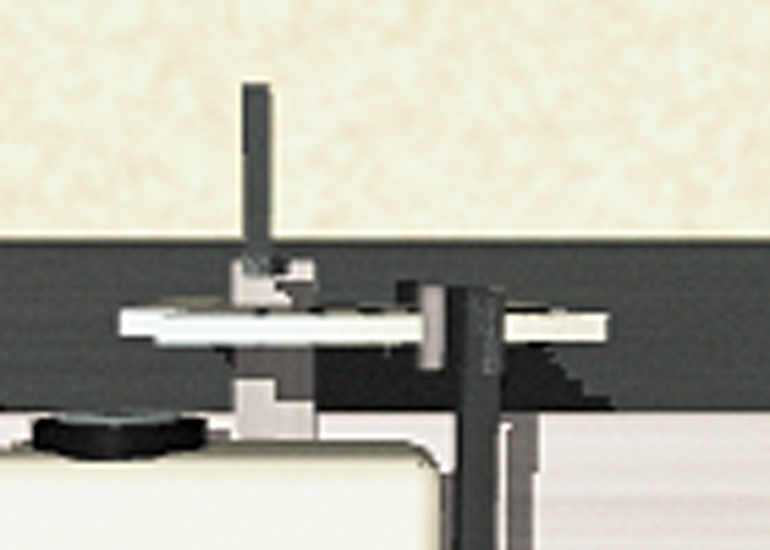

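Run:
```python
from h import *
np.set_printoptions(precision=3,suppress=True)
d=load('t1')
for p in [(170,138),(195,165),(205,180),(215,178),(238,180),(140,190),(100,190),(60,230),(150,300),(110,150)]: print(p,px(d,*p))
print(arm.get_state()['q'])
crop('t1',150,100,290,260,4.5,'t1c')
rel([.494,.121,.25],[np.pi,0,-np.pi/2])
```

```text
(170, 138) [0.578 0.203 0.771]
(195, 165) [0.545 0.172 0.724]
(205, 180) [0.545 0.176 0.601]
(215, 178) [0.559 0.165 0.551]
(238, 180) [0.577 0.129 0.438]
(140, 190) [0.501 0.258 0.741]
(100, 190) [0.499 0.317 0.758]
(60, 230) [0.437 0.38  0.756]
(150, 300) [0.327 0.224 0.791]
(110, 150) [0.722 0.518 0.205]
[ 0.657  0.214  0.039 -0.    -1.395  0.915]
[-0.286  0.28   0.26 ] [-0.001  0.     1.502]
```

View pics/t1c.png

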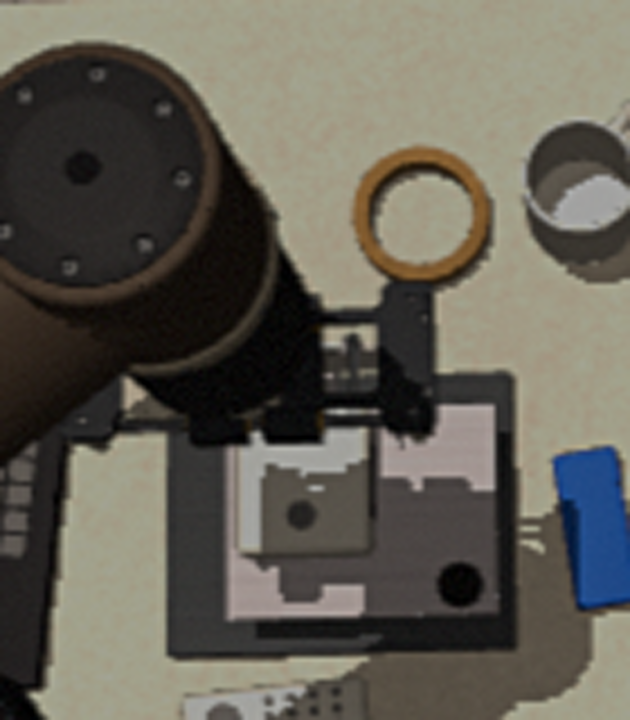

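```bash
python3 -m inch '1 -0.286 0.28 0.1 0 0 0.95;1 -0.286 0.28 0.26 0 0 0.95;1 -0.286 0.28 0.26 0 0 0.95;1 -0.286 0.28 0.26 0 0 0.95;1 -0.286 0.28 0.26 0 0 0.95;1 -0.286 0.28 0.26 0 0 0.95;1 -0.286 0.28 0.26 0 0 0.95'
python3 - <<'E'
from h import *
rel([.493,.121,.15],[np.pi,0,-np.pi/2])
E
```

```text
t: 2.65
eef_pos: [0.494, 0.121, 0.2502]
ee_rot: [-3.141, 0.0, -0.998]
force: [0.6, 0.1, 0.9]
width: 0.0003
[-0.0019  0.0032  0.3339] [-9.000e-04  4.000e-04  5.465e-01]
```

```bash
python3 -m inch '1 0 0.003 0.1 0 0 0.546;1 0 0.003 0.33 0 0 0.546;1 0 0.003 0.33 0 0 0.546;1 0 0.003 0.33 0 0 0.546;1 0 0.003 0.33 0 0 0.546;1 0 0.003 0.33 0 0 0.546'
python3 - <<'E'
from h import *
shot('top','t2');shot('side','s2');shot('wrist','w2')
crop('t2',150,100,290,260,4.5,'t2c');crop('side0' if 0 else 's2',190,140,330,260,5.5,'s2c')
rel([.494,.121,.095],[np.pi,0,-np.pi/2]);print(arm.get_state()['force'])
E
```

```text
t: 3.25
eef_pos: [0.4939, 0.1204, 0.1513]
ee_rot: [-3.14, 0.001, -1.561]
force: [0.1, 0.5, -0.3]
width: 0.0002
[-2.700e-03  1.000e-04  1.881e-01] [-0.0012  0.0008  0.0071]
[-0.75398355 -0.20912633  0.24036995]
```

View pics/t2c.png

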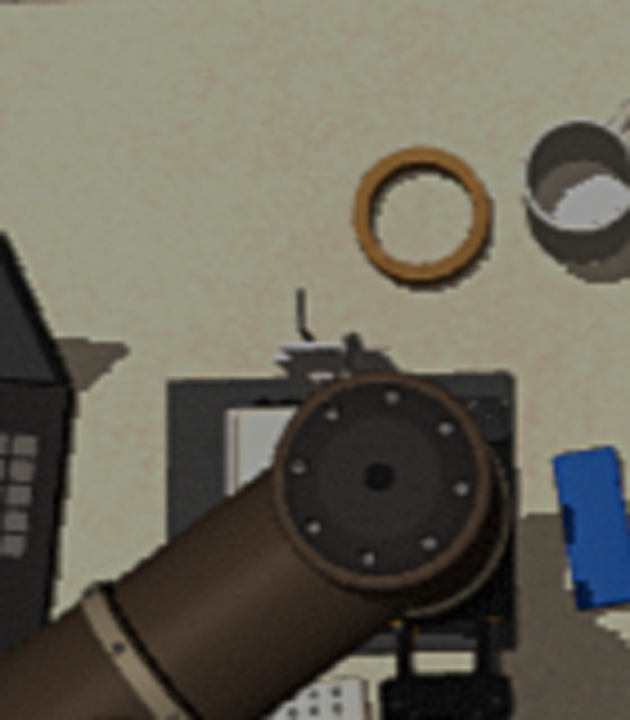

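View pics/s2c.png

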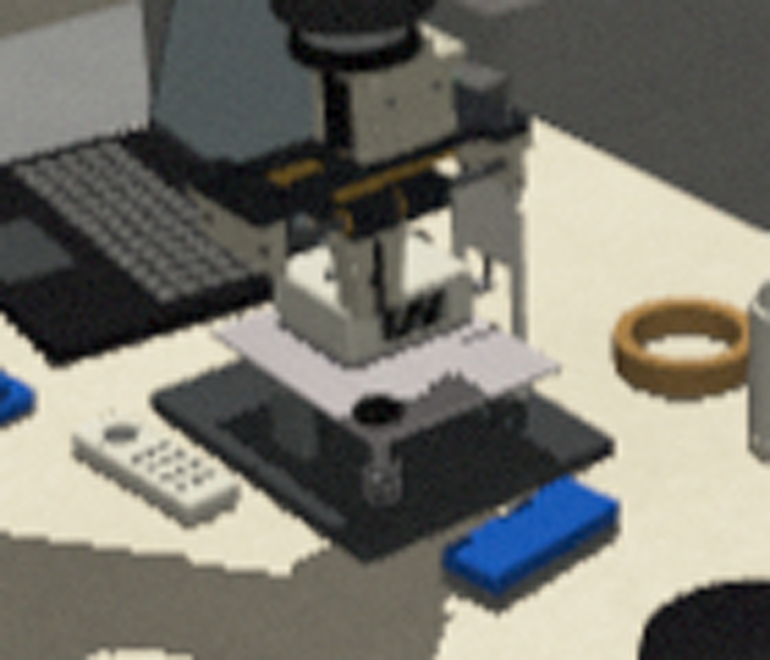

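View pics/w2.png

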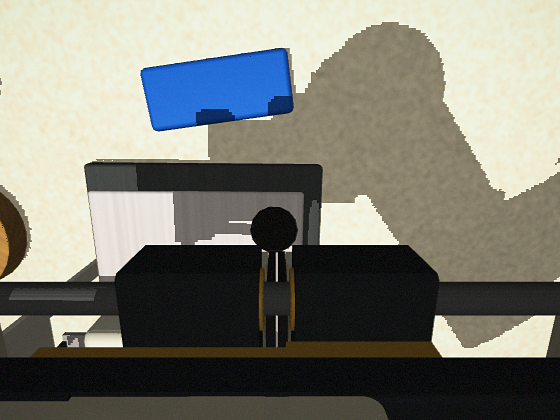

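```bash
python3 -m inch '1 0 0 0.06 0 0 0;1 0 0 0.12 0 0 0;1 0 0 0.17 0 0 0;1 0 0 0.19 0 0 0;1 0 0 0.2 0 0 0;1 0 0 0.2 0 0 0'
python3 - <<'E'
from h import *
s=arm.get_state();print(s['force'],s['eef_pos'])
E
```

```text
t: 4.0
eef_pos: [0.4939, 0.1197, 0.0909]
ee_rot: [-3.141, 0.0, -1.566]
force: [0.8, 0.9, 0.2]
width: 0.0004
[0.78156143 0.88352115 0.16667896] [0.49389951 0.11972216 0.09093179]
```

```bash
python3 -m inch '1 0 0 0.01 0 0 0;1 0 0 0.02 0 0 0;1 0 0 0.03 0 0 0;1 0 0 0.038 0 0 0;1 0 0 0.046 0 0 0;1 0 0 0.054 0 0 0;1 0 0 0.062 0 0 0;1 0 0 0.07 0 0 0;1 0 0 0.07 0 0 0'
cat > m.py <<'E'
from h import *
import sys
n=sys.argv[1]
s=arm.get_state();print(s['t'],s['force'].round(2),s['eef_pos'].round(4))
shot('top','t'+n);shot('side','s'+n)
crop('t'+n,190,150,270,210,9,'t%sc'%n);crop('s'+n,250,150,300,220,9,'s%sc'%n)
d=load('t'+n)
# points near pointer finger & index by depth
H,W=d['range_z'].shape
v,u=np.mgrid[150:200,195:265]; P=np.array([px(d,a,b,d['range_z'][b,a]) for a,b in zip(u.ravel(),v.ravel())])
for nm,x0,x1 in(('ptr',.654,.675),('idx',.60,.638)):
    m=(P[:,2]>.18)&(P[:,2]<.205)&(P[:,0]>x0)&(P[:,0]<x1)&(P[:,1]<.235)&(P[:,1]>.155)
    print(nm,m.sum(),P[m].mean(0).round(4) if m.any() else '', P[m][:,1].round(3)[:20])
E
python3 m.py 3
```

```text
t: 4.9
eef_pos: [0.4938, 0.1194, 0.0695]
ee_rot: [-3.142, -0.0, -1.566]
force: [2.1, -4.1, 4.6]
width: 0.0005
4.9 [ 2.11 -4.12  4.58] [0.4938 0.1194 0.0695]
ptr 15 [0.6651 0.1942 0.1967] [0.196 0.192 0.196 0.193 0.195 0.193 0.195 0.193 0.195 0.193 0.195 0.193
 0.196 0.193 0.193]
idx 25 [0.6242 0.1814 0.1936] [0.188 0.182 0.179 0.188 0.186 0.182 0.179 0.181 0.179 0.182 0.179 0.182
 0.179 0.182 0.179 0.182 0.179 0.182 0.179 0.182]
```

View pics/t3c.png

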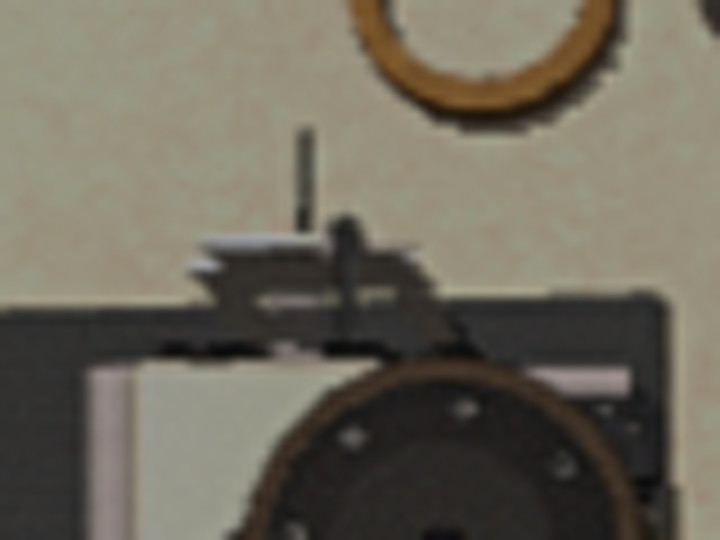

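View pics/s3c.png

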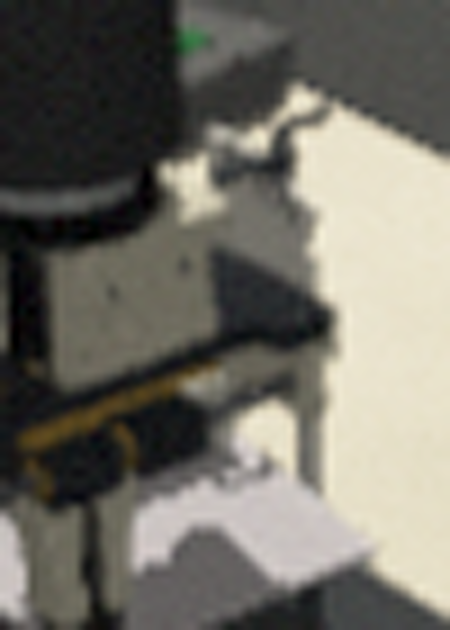

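```bash
python3 -m inch '1 0.001 0 0.006 0 0 0;1 0.002 0 0.012 0 0 0;1 0.002 0 0.018 0 0 0;1 0.002 0 0.022 0 0 0;1 0.002 0 0.022 0 0 0'; python3 m.py 4
```

```text
t: 5.5
eef_pos: [0.4939, 0.1197, 0.0631]
ee_rot: [-3.141, 0.001, -1.566]
force: [-0.2, -0.9, 5.9]
width: 0.0006
5.5 [-0.15 -0.88  5.94] [0.4939 0.1197 0.0631]
ptr 7 [0.6658 0.1844 0.1959] [0.184 0.185 0.184 0.184 0.184 0.184 0.185]
idx 24 [0.6235 0.181  0.1942] [0.182 0.179 0.188 0.185 0.182 0.179 0.182 0.179 0.182 0.179 0.182 0.179
 0.182 0.179 0.182 0.179 0.182 0.179 0.182 0.18 ]
```

View pics/t4c.png

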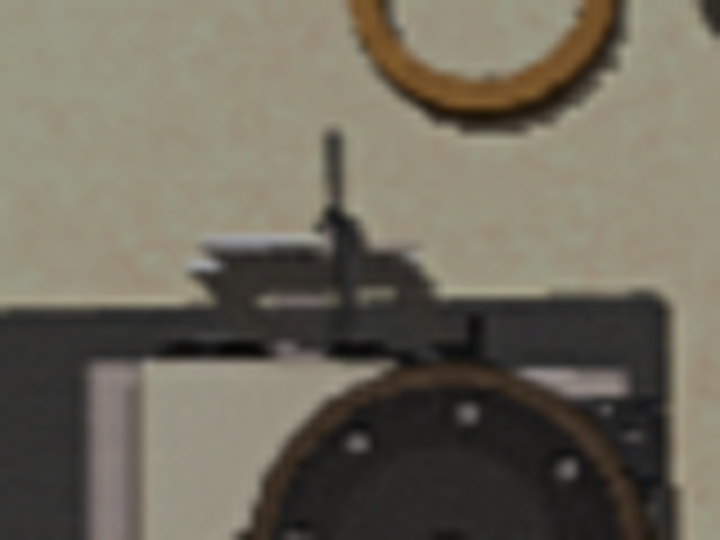

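```bash
python3 -m inch '1 0 0 0.004 0 0 0;1 0 0 0.007 0 0 0;1 0 0 0.007 0 0 0'; python3 m.py 5
```

```text
t: 5.9
eef_pos: [0.494, 0.1198, 0.0611]
ee_rot: [-3.141, 0.001, -1.566]
force: [-0.2, 0.1, 5.7]
width: 0.0003
5.9 [-0.21  0.12  5.72] [0.494  0.1198 0.0611]
ptr 8 [0.6646 0.1817 0.1945] [0.182 0.182 0.181 0.182 0.182 0.182 0.182 0.182]
idx 24 [0.6237 0.1811 0.1931] [0.182 0.179 0.189 0.186 0.181 0.179 0.182 0.18  0.182 0.179 0.182 0.18
 0.182 0.179 0.182 0.179 0.183 0.18  0.182 0.179]
```

View pics/t5c.png

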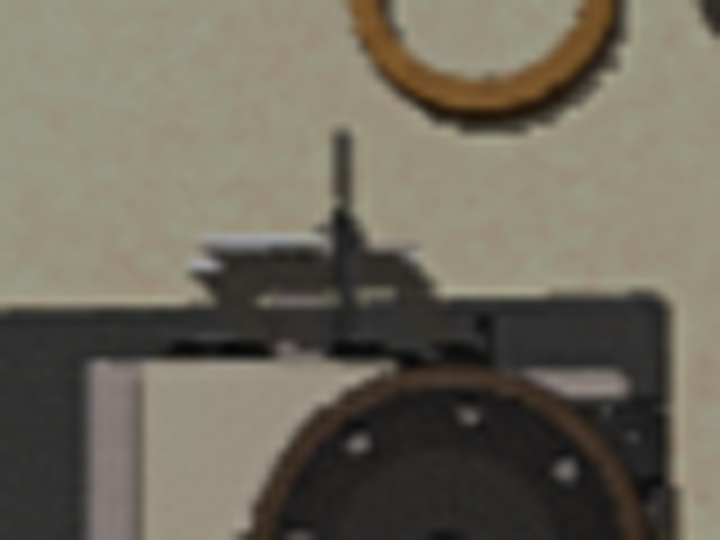

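View pics/s5c.png

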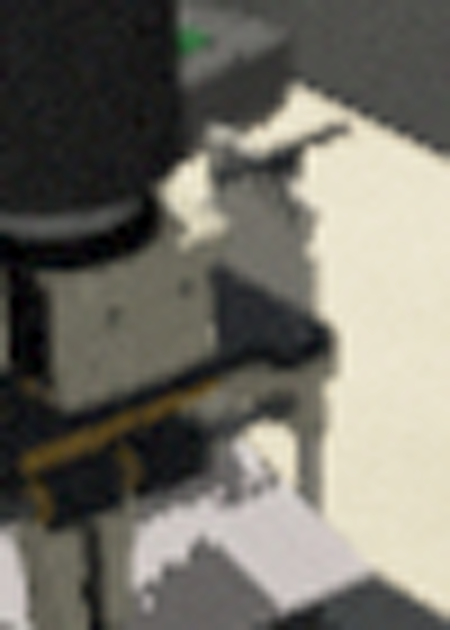

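```bash
cat > c.py <<'E'
from h import *
import sys
from scipy.optimize import brentq
def cen(n,u0,u1,v0,v1):
    g=cv2.imread(f'pics/{n}.png',0).astype(float); o=[]
    for v in range(v0,v1):
        r=g[v,u0:u1]; b=np.median(r); w=np.clip(b-r-12,0,None); o.append((np.sum(w*np.arange(u0,u1))/w.sum(),v))
    return np.array(o)
def theta(n,off,u0,u1):
    d=load(n);o=cen(n,u0,u1,166,172);res=[]
    for u,v in o:
        f=lambda th:pln(d,u,v,.072+.125*np.cos(th))[1]-off+.125*np.sin(th)
        res.append(brentq(f,-.3,.5))
    return np.array(res)
t0=theta('top0',.2132,207,225); print('rest',t0.round(3))
for n in sys.argv[1:]:
    t=theta(n,.2132,214,236); print(n,t.round(3),'rel',np.median(t)-np.median(t0))
E
python3 c.py t3 t4 t5
python3 - <<'E'
from h import *
# wrist: index/pointer subpixel
g=cv2.imread('pics/w1.png',0).astype(int)
for v in(88,92,96,100): print(v,g[v,258:275])
for v in(148,152,156,160,164): print(v,g[v,298:318])
d=load('w1')
E
```

```text
rest [-0.01  -0.01  -0.01  -0.01  -0.009 -0.008]
t3 [0.151 0.15  0.15  0.15  0.151 0.15 ] rel 0.16014462524908188
t4 [0.221 0.221 0.222 0.222 0.224 0.225] rel 0.23218532681764062
t5 [0.244 0.244 0.244 0.244 0.243 0.244] rel 0.25397600381441804
88 [232 235 237 235 236 239  70  76  83  82  85 173 245 240 239 236 237]
92 [235 233 234 235 239 239  70  79  81  79  86 170 243 238 237 236 235]
96 [236 235 234 235 237 240  69  75  85  73  88 172 246 242 242 241 242]
100 [238 238 239 237 239 241 113  76  80  75  89 170 245 236 237 238 237]
148 [230 230 229 232 180  25  61  63  66  61  62  54  92 242 102 105 109 110
 108 127]
152 [176 239 234 235 187  25  61  65  66  60  61  62 125 244 106 111 113 113
 109 129]
156 [205 167  84 103  60  32  62  67  67  58  61  62 116 242 102 110 109 106
 131 239]
160 [216 192  82 104  64  34  66  66  64  59  65  63 119 236  96 105 104  99
 122 233]
164 [212 188 105 108  61  35  65  65  64  62  63  71 153 237 104 105 109 104
 128 235]
```

```bash
python3 -m inch '1 0 0 0.001 0 0 0;1 0 0 0.002 0 0 0;1 0 0 0.002 0 0 0;1 0 0 0.002 0 0 0;1 0 0 0.002 0 0 0'; python3 m.py 6; python3 c.py t6
```

```text
t: 6.5
eef_pos: [0.4939, 0.1198, 0.0606]
ee_rot: [-3.141, 0.001, -1.566]
force: [-1.4, 0.1, 5.5]
width: 0.0005
6.5 [-1.39  0.1   5.51] [0.4939 0.1198 0.0606]
ptr 7 [0.6631 0.1817 0.1949] [0.182 0.181 0.181 0.182 0.182 0.181 0.182]
idx 25 [0.6243 0.1813 0.1929] [0.185 0.182 0.179 0.188 0.186 0.182 0.179 0.182 0.18  0.182 0.179 0.182
 0.18  0.182 0.179 0.182 0.179 0.182 0.179 0.182]
rest [-0.01  -0.01  -0.01  -0.01  -0.009 -0.008]
t6 [0.252 0.252 0.252 0.252 0.252 0.251] rel 0.2616413593473979
```

View pics/t6c.png

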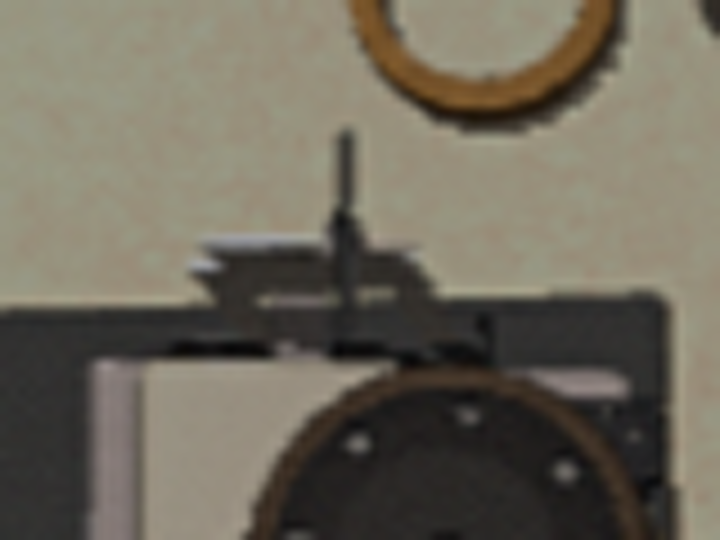

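Run:
```python
from h import *
d=load('t6'); g=cv2.imread('pics/t6.png',0).astype(int)
for v in range(164,188): print(v,g[v,222:236])
for th in(.25,.26,.27):
    a=th-.0095
    print(th,[np.round(proj(d,[x,.2132-.125*np.sin(a),.072+.125*np.cos(a)]),2) for x in(.67,.655,.645,.63,.615)])
```

```text
164 [145 145 146 146 146 132 104 127 148 145 144 144 144 147]
165 [145 140 146 145 138 100  61 110 147 145 145 144 144 143]
166 [144 142 145 147 140 100  55 108 148 145 145 146 144 144]
167 [145 144 145 150 145 100  56 109 148 146 144 145 142 142]
168 [145 146 148 150 142 101  55 107 146 147 144 147 144 142]
169 [144 145 146 150 139  99  56 108 146 146 145 144 143 142]
170 [143 144 143 145 139  99  56 107 148 147 145 143 143 144]
171 [146 145 144 144 139 100  56 109 150 148 146 146 147 146]
172 [145 144 145 146 142 103  61 118 149 149 146 146 149 147]
173 [145 145 144 147 132  59  64 129 152 147 144 144 146 146]
174 [143 142 147 144 110  31  34  81 133 149 146 144 143 142]
175 [144 145 149 140  86  37  35  64 116 148 147 145 143 143]
176 [156 155 156 145 103  46  37  45  91 147 147 142 141 141]
177 [ 81  78  83  94 101  48  41  41  72 109 119 114 116 120]
178 [ 41  35  40  55  66  38  42  48  45  50  48  54  70 117]
179 [47 46 45 48 44 35 43 51 48 46 44 44 51 66]
180 [49 47 49 49 45 34 43 52 44 46 44 45 45 45]
181 [46 48 47 46 47 36 42 51 54 52 54 51 42 44]
182 [ 65  64  61  60  70  59  43  69 101 100 100  89  52  50]
183 [100 103 102  98  90  74  43  60  84  71  68  63  46  48]
184 [53 56 56 55 51 42 36 43 50 46 47 47 47 46]
185 [46 48 49 49 43 36 41 43 48 47 48 48 48 49]
186 [49 48 49 49 44 38 39 44 51 49 48 49 49 48]
187 [52 46 48 48 47 37 40 48 50 49 50 48 50 49]
0.25 [array([227.43, 165.77]), array([227.46, 170.9 ]), array([227.48, 174.34]), array([227.51, 179.5 ]), array([227.54, 184.68])]
0.26 [array([227.87, 165.78]), array([227.9 , 170.92]), array([227.92, 174.35]), array([227.95, 179.51]), array([227.98, 184.69])]
0.27 [array([228.31, 165.8 ]), array([228.34, 170.93]), array([228.36, 174.36]), array([228.38, 179.52]), array([228.41, 184.7 ])]
```

```bash
python3 -m inch '1 0 0 0 0 0 0;1 0 0 0 0 0 0;1 0 0 0 0 0 0;1 0 0 0 0 0 0;1 0 0 0 0 0 0;1 0 0 0 0 0 0;1 0 0 0 0 0 0;1 0 0 0 0 0 0;1 0 0 0 0 0 0;1 0 0 0 0 0 0;1 0 0 0 0 0 0;1 0 0 0 0 0 0'; python3 m.py 7; python3 c.py t7
```

```text
t: 7.8
eef_pos: [0.4939, 0.1198, 0.0606]
ee_rot: [-3.141, 0.001, -1.566]
force: [-1.2, 0.1, 6.5]
width: 0.0003
7.8 [-1.23  0.06  6.49] [0.4939 0.1198 0.0606]
ptr 8 [0.6645 0.1816 0.1949] [0.181 0.182 0.182 0.182 0.182 0.182 0.181 0.182]
idx 24 [0.6237 0.1811 0.1933] [0.182 0.179 0.188 0.185 0.182 0.179 0.182 0.179 0.182 0.18  0.182 0.179
 0.182 0.179 0.181 0.179 0.182 0.18  0.181 0.18 ]
rest [-0.01  -0.01  -0.01  -0.01  -0.009 -0.008]
t7 [0.252 0.252 0.252 0.252 0.251 0.251] rel 0.2616614527463886
```

```bash
python3 -m inch '1 0 0 -0.015 0 0 0;1 0 0 -0.03 0 0 0;1 0 0 -0.05 0 0 0;1 0 0 -0.07 0 0 0;1 0 0 -0.1 0 0 0;1 0 0 -0.2 0 0 0;1 0 0 -0.35 0 0 0;1 0 0 -0.5 0 0 0;1 0 0 -0.65 0 0 0;1 0 0 -0.8 0 0 0;1 0 0 -0.8 0 0 0'; python3 m.py 8; python3 c.py t8
python3 - <<'E'
from h import *
shot('wrist','w8'); rel([.42,-.1,.3])
E
```

```text
t: 9.0
eef_pos: [0.4957, 0.1196, 0.3072]
ee_rot: [-3.133, 0.004, -1.566]
force: [-0.6, -0.0, -0.6]
width: 0.0001
9.0 [-0.58 -0.04 -0.62] [0.4957 0.1196 0.3072]
ptr 3 [0.6734 0.2143 0.1998] [0.216 0.212 0.215]
idx 0  []
rest [-0.01  -0.01  -0.01  -0.01  -0.009 -0.008]
[7.284e-01 2.461e-01 3.000e-04] [0. 0. 0.]c.py:7: RuntimeWarning: invalid value encountered in scalar divide
  r=g[v,u0:u1]; b=np.median(r); w=np.clip(b-r-12,0,None); o.append((np.sum(w*np.arange(u0,u1))/w.sum(),v))
Traceback (most recent call last):
  File "c.py", line 17, in <module>
    t=theta(n,.2132,214,236); print(n,t.round(3),'rel',np.median(t)-np.median(t0))
  File "c.py", line 13, in theta
    res.append(brentq(f,-.3,.5))
               ~~~~~~^^^^^^^^^^
ValueError: The function value at x=-0.3 is NaN; solver cannot continue.
```

Move clear to the right for a final look.

```bash
python3 -m inch '1 0.7 0.2 0 0 0 0;1 0.7 0.2 0 0 0 0;1 0.7 0.2 0 0 0 0;1 0.7 0.2 0 0 0 0;1 0.7 0.2 0 0 0 0;1 0.7 0.2 0 0 0 0;1 0.7 0.2 0 0 0 0'; python3 m.py 9
python3 - <<'E'
from h import *
crop('t9',170,150,310,280,5.5,'t9d')
import c
t=c.theta('t9',.2132,207,225);print(t.round(3))
a=cv2.imread('pics/top0.png').astype(int);b=cv2.imread('pics/t9.png').astype(int)
df=np.abs(a-b).max(2)[120:300,150:270];print('changed px',(df>60).sum())
E
```

```text
t: 9.85
eef_pos: [0.4339, -0.0916, 0.2993]
ee_rot: [3.139, -0.0, -1.568]
force: [-0.7, 1.4, 0.1]
width: 0.0002
9.85 [-0.71  1.45  0.06] [ 0.4339 -0.0916  0.2993]
ptr 13 [0.6653 0.2141 0.1985] [0.215 0.216 0.214 0.215 0.212 0.215 0.212 0.215 0.213 0.215 0.213 0.216
 0.213]
idx 24 [0.6236 0.1811 0.1936] [0.182 0.179 0.189 0.186 0.181 0.179 0.182 0.179 0.182 0.179 0.182 0.179
 0.182 0.179 0.182 0.179 0.182 0.179 0.182 0.18 ]
rest [-0.01  -0.01  -0.01  -0.01  -0.009 -0.008]
[-0.01  -0.01  -0.01  -0.01  -0.008 -0.008]
changed px 3546
```

View pics/t9d.png

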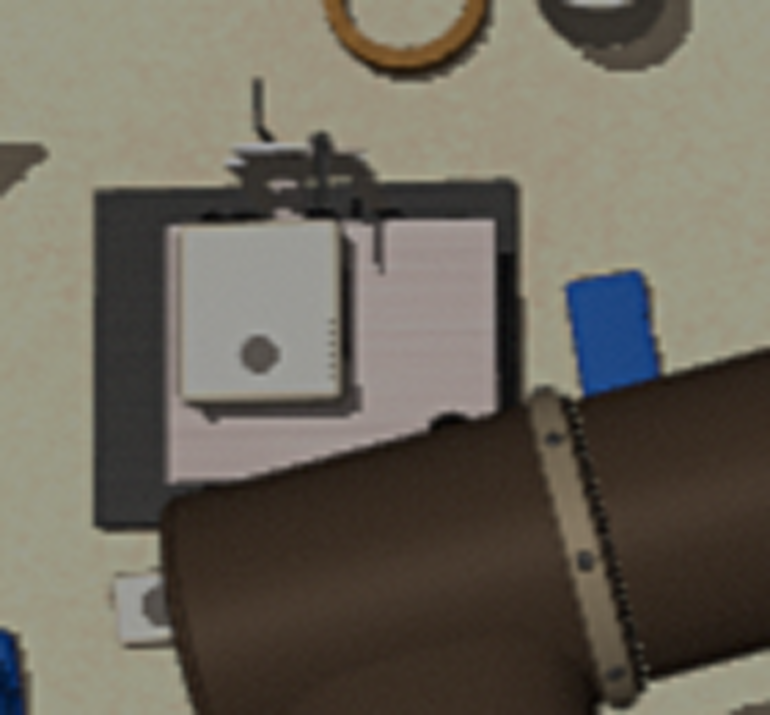

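```bash
python3 -c "
from station import arm
print(arm.job_done())"
```

```text
the job is handed in; nothing more can be done
None
```

I pressed the pad with the closed fingertips until the pointer lined up with the index tab, held it, let go and moved clear. I handed the job in after about 10 s.

- **Alignment:** the wrist camera put the index tab at about 0.262 to 0.263 rad. The top camera put the pointer at 0.2616 rad, within about 0.1 pixel (roughly 0.002 rad) of the tab. The pointer was not seen past the tab at any look.
- **Hold:** the pointer read 0.2616 rad before the hold and 0.2617 rad after it. The hold lasted 1.3 s or more, at about 6 N on the pad.
- **Release:** in the last top picture the pointer matched its rest reading to within about 0.001 rad. The index tab and the visible corners of the base were where they started, and the wrist force was near zero.
- **Sideways push:** partway down I read about 4 N sideways at the tip. I moved the tip 0.6 mm and it dropped to about 1 N.
- **Not confirmed:** in the last top picture the arm hid the front right corner of the stand and parts of the remote and eraser, so I didn't see those directly. The check right after lifting off (`c.py` on the top picture) also failed because the arm hid the pointer. I redid it once the arm was clear.

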